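Settle a kinematic stage top on its three seats and weight it

ROBOT

A 6-joint arm with a two-finger parallel gripper is mounted at the origin on a cart in front of the work surface, level with it; the furniture and walls round the work are solid. World frame = base frame: x ahead of the robot, y to its left, z up, the work surface at z = 0. Lengths are in m, angles in rad, forces in N, time in s.
With the tool pointing down it reaches from about 0.375 to 0.975 m from the base axis. Payload 3.8 kg.
Tool frame: the origin (TCP) lies at the very end of the fingers, on their centre line; the grasp point (between the pads) lies 19 mm behind it; z points along the fingers, y is the direction in which the jaws open and shut (so a half turn about z gives the same grasp; the last joint's range is limited). The gripper opens to 85 mm and grips with 20 to 120 N. Pads are 22 mm wide; open, the fingers measure 114 mm over their backs; the gripper's body (76 mm by 85 mm) begins 54 mm behind the grasp point. The pads swing forward as they close: fully open they stand 13 mm farther back than shut.
Start: joints at [1.17, 0.264, 1.604, -0, 1.274, -0.037], TCP at [0.24, 0.631, 0.231] pointing down, gripper open.
Joint ranges: [-2.63, 2.63], [-0.94, 2.18], [0.31, 2.57], [-1.31, 4.45], [0, 2.66], [-2.55, 2.55]. Speed limits (rad/s): [2.57, 2.57, 3.14, 3.14, 3.14, 3.14].

INTERFACE

Orientations are given as a rotation vector (axis times angle).
In Python, from workcell import status, read_camera, camera_info, order gives the robot as it stands.
- The arm moves only by the tool move_arm, never from a script. Its argument "deltas" is a list of rows, each a list of 3 entries, a list of its own where there are three numbers: the turn, a rotation vector about the world's x, y, z as a fraction of full scale, then the shift along the world's x, y, z as a fraction of full scale, then the closure, from -1 (fully open) to 1 (shut), so that 0 is half open. A call has 1 to 20 rows; each row is the pose to reach, as a shift and turn from the pose commanded when the call began; what a row does not reach only later rows make up. Full scale, the value 1, is 0.1 m for a shift and pi/2 rad for a turn. A row lasts 1/8 s, in which the tool goes at most 62.5 mm and 10.7 degrees, less where a joint would pass 70% of its speed; a pose out of reach is approached as far as the arm can. A call with a number of a shift or a turn outside -1 to 1 is refused whole. A call with a gripper value outside its range is refused whole. The fingers move at their own pace and stop on an object; "grip_force" is the grip in N (left out, the last holds). Time passes only in rows, so rows that repeat a pose let the fingers close. It gives the time, the measured TCP pose, the force and the opening at its end, in the units of the state.
- status.read_state(): the state, without advancing time (a new reading comes with each control period).
- read_camera(name): name is "scene" or "top"; returns (picture, depth): 480x640x3 uint8, red, green, blue; 480x640 float32, m along the optical axis (not along the pixel's ray), 0 where there is no reading.
- camera_info(name): a dict with "K" (3x3 intrinsics, pixels), "R" (3x3) and "t" (3): a world point X has camera coordinates R X + t. Camera axes: x right, y down, z forward; pixel columns grow to the right and rows downward; lengths in m; the calibration is good to about 2 mm. A picture is of the moment at which its call begins. camera_info takes no time and is no camera call.
- order.finish_job(): hands the job in, once; it reports no verdict.
The state is a dict: "time": time; "q": joint angles; "joint_vel": joint speeds; "joint_torque": joint torques, N m; "tool_pos": TCP position; "tcp_rot": TCP orientation; "wrist_force": force on the tool from outside, world axes, zero at the start; "torque": the same for the moment, N m; "width": opening from 0.0 (shut) to 1.0 (fully open).
Only numpy, scipy, OpenCV 4.12 (cv2) and the standard library are available. Lean on these libraries where they do the work, as an engineer would, in place of code of your own. Each camera call takes 0.05 s, during which the arm holds its last target. There are 200 camera calls.

TASK

Lift the T-shaped stage top by its square post and settle its three ball feet gently by feel into the cone, the V groove and the flat seat of the XY base, whose carriage has been left off centre, and let go so that it stands fully home and level. Then slip the hollow steel ring down over the post as a hold-down weight, leaving it resting on the plate, and leave the things round about where they are.

Things in the scene. Friction and masses are not known exactly. Their poses are not given: they have to be found in the camera images.
- kbase: Fixed dark steel foot plate (136 x 136 x 14 mm) of a low XY base; origin at the centre of its underside on the worktop, axes along its sides, z up. On it an aluminium carriage holds the seats. Its stiff slides hold still under the work but were left off centre: the carriage stands up to 9 mm off the middle in x and also in y, unturned; this pose does not show it
- cone_mid (a point): Fixed point of the base: where the cone's mouth centre would be if the carriage were centred, (-26, +42, 44) mm in the base frame. The cone (mouth 11 mm, 45-degree walls) is sunk in a level land 44 mm above the worktop, x -50 to -3, y -66 to +66 mm. A foot on the land has its centre 51 mm up; fully seated, 48.4 mm, for all three feet
- groove_mid (a point): Same for the V groove, at (-26, -42, 44) mm: it runs along base y from -66 to -20 mm, 11 mm wide, 45-degree walls, same land. Feet and seats are polished (friction about 0.25): let go within 2 mm of its seats, the top slides home by itself; much further off it stays perched. Feet touching the seat walls off centre push sideways, towards the centre
- flat_mid (a point): Same for the round flat seat, radius 24 mm, at (+50, 0, 41.4) mm in the base frame. Cone, groove and flat move together with the carriage offset. With the other feet on the land the third foot hangs 2.6 mm above the flat
- post_mid (a point): Middle of the stage top's upright square post (14 x 14 x 54 mm, sides along its x and y; post on the centre of mass), 53 mm above the feet's lowest points; z up. T plate 10 mm thick, top face 26 mm above the feet's lowest points: 116 mm crossbar along y at x -44 to -8 mm, 44 mm wide tongue to x +66 mm. 0.45 kg. Seated, its axes are parallel to the base's
- foot_cone (a point): Centre of the 14 mm steel ball foot that belongs in the cone: at (-26, +42) mm from the post axis in the stage top's frame, 46 mm below the post's middle
- foot_groove (a point): Centre of the 14 mm ball foot that belongs in the V groove: at (-26, -42) mm, 46 mm below the post's middle
- foot_flat (a point): Centre of the 14 mm ball foot that belongs on the flat seat: at (+50, 0) mm, under the end of the tongue, 46 mm below the post's middle
- ring_mid (a point): Centre (half-way up) of the loose hollow steel ring weight, outer diameter 50 mm, bore 26 mm, 42 mm high, open at both ends, z up along its bore, 0.21 kg. Resting on the plate round the post, its centre is 6 mm below the post's middle
- drum: Bystander: solid dark steel drum without a bore, 49 mm across, 37 mm high; origin at the centre of its underside
- mortar_block: Bystander: mortar cube, 50 mm; origin at the centre of its underside
- cal_weight: Bystander: knobbed calibration weight, 30 mm across, 42 mm high; origin at the centre of its underside
Mind the look-alikes: they are no part of the job. What is shaped like the part that bears ring_mid but brown or red is not meant.

How it is judged:
By the outcome, as a careful person would: the job done as asked, in the order asked, and still so for the second after the job is handed in, with the robot touching nothing.
It also fails if it takes over 70 s, if anything falls off the work surface, if the arm or the gripper's body presses on something with over 40 N, if the wrist force passes 120 N, or if a joint passes its speed limit or range.

## Working session

There is one attempt and no reset: what is moved stays moved. The work goes in short steps, Python scripts to look and compute and a tool call to move; the robot and the scene stay as the last step left them, time stands still between calls to the robot, and variables do not carry over. Pictures are saved under pics/ and viewed, about 8 in all and at most 12, crops included, and the job is handed in when it is done.

Besides the shell and the picture viewer there is one more tool, called after "Request:" as a command line: name --argument value ..., lists and objects as JSON in quotes. move_arm: Moves the arm, as the interface text tells. Its arguments: {"type":"object","properties":{"deltas":{"type":"array","items":{"type":"array"}},"grip_force":{"type":"number"}},"required":["deltas"]}

```bash
ls; mkdir -p pics
python3 - <<'E'
from workcell import status, read_camera, camera_info
import cv2,numpy as np
s=status.read_state();print(s)
for n in("scene","top"):
    im,d=read_camera(n);cv2.imwrite(f"pics/{n}0.png",im[:,:,::-1]);np.save(f"{n}0.npy",d)
    c=camera_info(n);print(n,c, -np.array(c['R']).T@np.array(c['t']))
E
```

```text
pics
{'time': 0.0, 'q': array([ 1.17012225e+00,  2.64718636e-01,  1.60538526e+00, -2.64078595e-05,
        1.27369336e+00, -3.69286602e-02]), 'joint_vel': array([ 0.00146702, -0.00046452, -0.0011068 , -0.00015318,  0.00067846,
        0.00098617]), 'joint_torque': array([-2.47832386e-04, -5.15150821e+01, -3.67293191e+01,  2.04320349e-05,
        1.36840035e-02,  1.30503608e-06]), 'tool_pos': array([0.23989107, 0.63014835, 0.2299792 ]), 'tcp_rot': array([-0.56813083, -3.08933142,  0.00338853]), 'wrist_force': array([ 1.16740638, -0.08135742, -0.03444062]), 'torque': array([ 0.02229981, -0.05287305,  0.0335784 ]), 'width': 1.000018902350737}
scene {'K': array([[440.78586129,   0.        , 316.48174792],
       [  0.        , 440.78586129, 244.59807774],
       [  0.        ,   0.        ,   1.        ]]), 'R': array([[ 0.74355868, -0.66834251,  0.02094713],
       [-0.27884516, -0.33839501, -0.89874034],
       [ 0.60775477,  0.66242517, -0.43798062]]), 't': array([-0.40958219,  0.21799004,  0.660899  ])} [-0.03633066 -0.63777058  0.49395697]
top {'K': array([[573.75420268,   0.        , 318.53619935],
       [  0.        , 573.75420268, 248.10751113],
       [  0.        ,   0.        ,   1.        ]]), 'R': array([[-0.09571735, -0.99540782, -0.00120934],
       [-0.97352653,  0.09386647, -0.2084111 ],
       [ 0.20756755, -0.01877123, -0.97804057]]), 't': array([0.02931266, 0.54488716, 1.15983131])} [ 2.92524485e-01 -1.97118534e-04  1.24795805e+00]
```

View pics/top0.png

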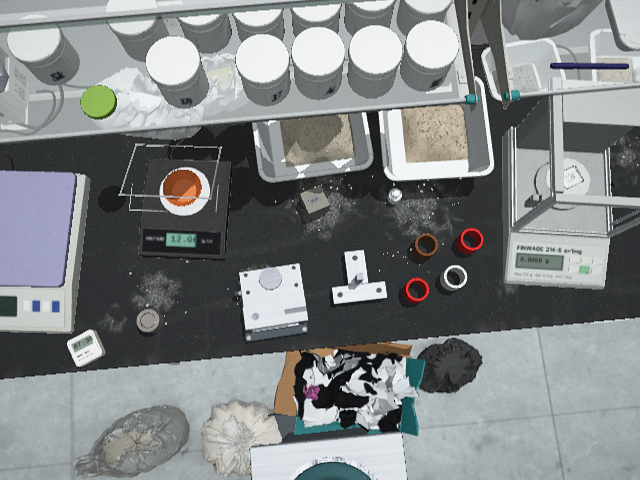

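View pics/scene0.png

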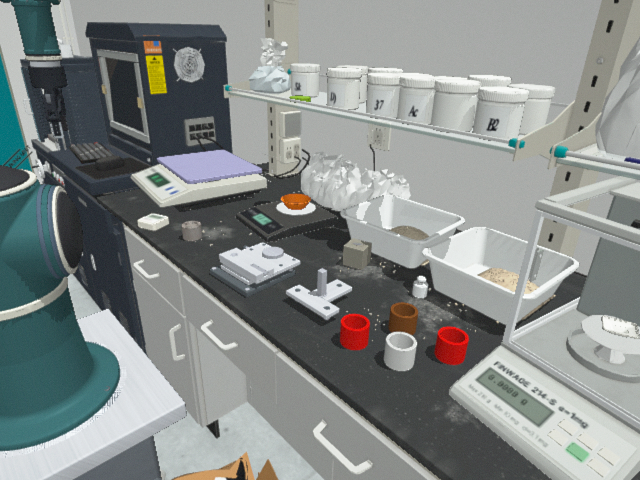

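The top view shows the steel foot plate and carriage at (275,300) and the T top at (357,280). The grey steel ring is at (454,278). Ring look-alikes are red (417,290), red (471,240), brown (426,245) and the drum (148,320). I choose the grey open ring at (454,278) and check it in a close crop.

Run:
```python
import cv2,numpy as np
im=cv2.imread("pics/top0.png")
a=cv2.resize(im[250:350,225:395],None,fx=4.7,fy=4.7,interpolation=cv2.INTER_CUBIC)
b=cv2.resize(im[225:310,395:495],None,fx=1.2,fy=1.2)
cv2.imwrite("pics/crop1.png",a)
s=cv2.imread("pics/scene0.png")
a=cv2.resize(s[230:380,200:480],None,fx=2.8,fy=2.8,interpolation=cv2.INTER_CUBIC)
cv2.imwrite("pics/crop2.png",a)
```

```text
(no output)
```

View pics/crop1.png

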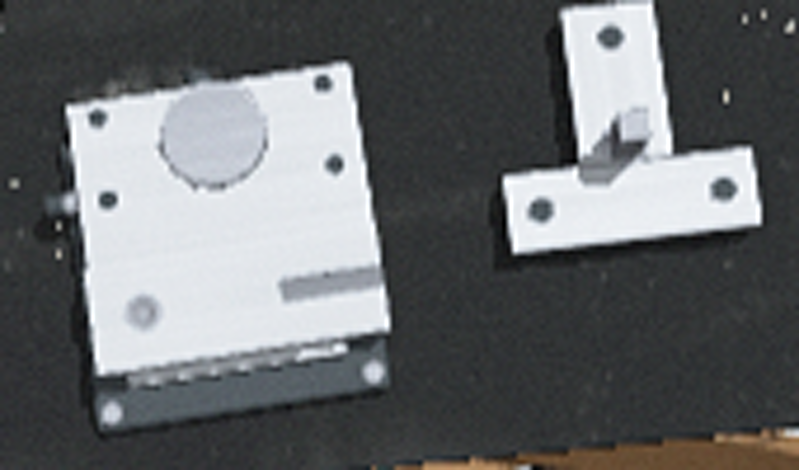

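View pics/crop2.png

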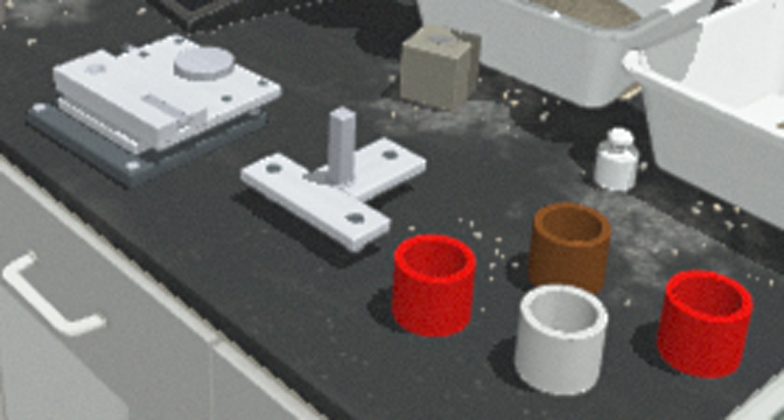

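Crop 1 shows the cone at (143,312), the groove end at (280,290) running right, the disc at (214,135), and T plate dots at (540,210), (724,188), (610,37). The post top is at (630,125). Crop 2 confirms the grey open ring at crop position (560,340), separate from the red and brown ones.

```bash
cat > h.py <<'E'
import numpy as np,cv2
from workcell import camera_info
def cast(n,uv,z):
    c=camera_info(n);R=np.array(c['R']);o=-R.T@np.array(c['t'])
    uv=np.atleast_2d(uv).astype(float);p=np.c_[uv,np.ones(len(uv))]
    d=(R.T@np.linalg.solve(np.array(c['K']),p.T)).T
    return o+d*((z-o[2])/d[:,2])[:,None]
def proj(n,X):
    c=camera_info(n);x=np.array(c['K'])@(np.array(c['R'])@np.atleast_2d(X).T+np.array(c['t'])[:,None]);return (x[:2]/x[2]).T
E
python3 - <<'E'
from h import *
im=cv2.imread("pics/top0.png");d=np.load("top0.npy");g=cv2.cvtColor(im,cv2.COLOR_BGR2GRAY)
def blobs(x0,y0,x1,y1,lo,hi,f=4,amin=2):
    a=cv2.resize(g[y0:y1,x0:x1],None,fx=f,fy=f,interpolation=cv2.INTER_CUBIC)
    m=cv2.inRange(a,lo,hi);n,l,st,c=cv2.connectedComponentsWithStats(m)
    for i in range(1,n):
        if st[i,4]/f/f>amin: print([round(v,2) for v in ((c[i]+.5)/f-.5+[x0,y0])],"area",st[i,4]/f/f,"bb",(st[i,2:4]/f))
print("T dots");blobs(332,250,387,305,0,130,amin=4)
print("T top grey");blobs(345,265,372,292,130,210)
print("carriage");blobs(240,262,308,335,100,215)
print("foot");blobs(240,325,310,343,150,255)
print("ring");blobs(435,258,475,300,130,255,amin=40)
print("ring hole");blobs(442,265,467,291,0,125,amin=10)
for p in[(275,290),(270,279),(262,316),(360,270),(345,297),(358,275),(454,267),(247,338)]: print(p,g[p[1],p[0]],d[p[1],p[0]],end=' ');c=camera_info('top');R=c['R'];X=R.T@(np.linalg.solve(c['K'],[*p,1])*d[p[1],p[0]]-c['t']);print(X.round(4))
E
```

```text
T dots
[np.float64(340.69), np.float64(269.65)] area 599.9375 bb [30.5 37.5]
[np.float64(376.11), np.float64(265.36)] area 678.625 bb [23.   42.25]
[np.float64(354.42), np.float64(257.47)] area 15.875 bb [5.25 4.5 ]
[np.float64(378.51), np.float64(289.74)] area 16.4375 bb [5.   4.25]
[np.float64(364.26), np.float64(301.87)] area 230.9375 bb [55. 13.]
[np.float64(339.61), np.float64(294.26)] area 16.125 bb [4.75 4.5 ]
T top grey
[np.float64(356.64), np.float64(280.28)] area 123.1875 bb [27.   24.75]
carriage
[np.float64(276.36), np.float64(284.2)] area 669.8125 bb [68.  54.5]
[np.float64(293.32), np.float64(267.42)] area 12.0625 bb [4.75 4.5 ]
[np.float64(245.32), np.float64(274.76)] area 13.4375 bb [5. 5.]
[np.float64(269.69), np.float64(322.35)] area 267.125 bb [68. 51.]
[np.float64(295.62), np.float64(284.5)] area 13.3125 bb [4.75 5.5 ]
[np.float64(247.46), np.float64(292.12)] area 12.3125 bb [4.5 5. ]
[np.float64(254.99), np.float64(316.02)] area 52.0625 bb [8.5 8.5]
[np.float64(303.98), np.float64(328.51)] area 25.1875 bb [5.5  6.25]
foot
[np.float64(255.9), np.float64(326.18)] a
[... 536 characters left out ...]
bb [4.25 4.75]
ring
[np.float64(455.08), np.float64(276.34)] area 192.0 bb [23.5  23.75]
ring hole
[np.float64(449.95), np.float64(282.04)] area 186.25 bb [25. 26.]
[np.float64(464.02), np.float64(266.94)] area 26.9375 bb [7.75 7.75]
[np.float64(455.19), np.float64(276.18)] area 240.1875 bb [17.75 17.25]
(275, 290) 232 1.2195219 [0.4678 0.0774 0.0368]
(270, 279) 199 1.222576 [0.4921 0.086  0.0386]
(262, 316) 230 1.2013074 [0.4148 0.1084 0.0435]
(360, 270) 236 1.2368808 [ 0.4948 -0.108   0.0283]
(345, 297) 236 1.2256368 [ 0.4398 -0.0697  0.0274]
(358, 275) 204 1.1856995 [ 0.4767 -0.0984  0.0766]
(454, 267) 219 1.2243569 [ 0.4797 -0.3071  0.0417]
(247, 338) 206 1.2181371 [0.3741 0.146  0.017 ]
```

```bash
cat >> h.py <<'E'
def frame(P,M):
    "planar rigid fit: P world xy ~ Rot(a) M + t"
    P=np.asarray(P)[:,:2];M=np.asarray(M,float);p=P-P.mean(0);m=M-M.mean(0)
    a=np.arctan2((m[:,0]*p[:,1]-m[:,1]*p[:,0]).sum(),(m*p).sum())
    R=np.array([[np.cos(a),-np.sin(a)],[np.sin(a),np.cos(a)]]);t=P.mean(0)-R@M.mean(0)
    return np.degrees(a),t,(P-(M@R.T+t))*1e3
def big(n,c,x0,y0,x1,y1,lo,hi,f=6):
    g=cv2.cvtColor(c,cv2.COLOR_BGR2GRAY);a=cv2.resize(g[y0:y1,x0:x1],None,fx=f,fy=f,interpolation=cv2.INTER_CUBIC)
    m=cv2.morphologyEx(cv2.inRange(a,lo,hi),cv2.MORPH_OPEN,np.ones((f*2,f*2)))
    cs=cv2.findContours(m,0,cv2.CHAIN_APPROX_NONE)[0];k=max(cs,key=cv2.contourArea)
    return (k.reshape(-1,2)+.5)/f-.5+[x0,y0]
E
python3 - <<'E'
from h import *
im=cv2.imread("pics/top0.png")
np.set_printoptions(precision=4,suppress=True)
k=big('top',im,254,262,288,296,150,217)
e=cv2.fitEllipse(k.astype(np.float32));print("disc",e, cast('top',e[0],.0414))
gk=big('top',im,283,300,304,318,130,215);r=cv2.minAreaRect(gk.astype(np.float32));print("groove",r)
bp=cv2.boxPoints(r);print(cast('top',bp,.044))
cone=(254.99,316.02)
P=np.vstack([cast('top',cone,.044),cast('top',e[0],.0414)])
print("cone/flat dist",np.linalg.norm((P[0]-P[1])[:2]))
print("carriage",frame(P,[(-.026,.042),(.05,0)]))
s=cast('top',[(293.32,267.42),(245.32,274.76),(247.46,292.12),(295.62,284.5)],.0366);print("screws",s)
print("yaw",np.degrees(np.arctan2(*(s[1]-s[0])[:2]))*-1,np.degrees(np.arctan2(*(s[2]-s[3])[:2]))*-1)
b=cast('top',[(304.05,328.7),(248.3,337.43)],.016);print("foot bolts",b,np.degrees(np.arctan2(*(b[1]-b[0])[:2]))*-1)
T=cast('top',[(339.61,294.26),(378.51,289.74),(354.42,257.47)],.026)
print("T",frame(T,[(-.026,.042),(-.026,-.042),(.05,0)]))
# post top
hsv=cv2.cvtColor(im,cv2.COLOR_BGR2HSV);print(im[270:294:1,352:366,1])
print("ring",cast('top',(455.08,276.34),.042),cast('top',(455.19,276.18),.042))
E
```

```text
disc ((270.1192932128906, 278.2118225097656), (21.85609245300293, 23.186479568481445), 52.74296951293945) [[0.4933 0.0854 0.0414]]
groove ((293.8486022949219, 310.0242919921875), (6.256127834320068, 20.10696792602539), 81.31373596191406)
[[0.4262 0.0624 0.044 ]
 [0.4286 0.0203 0.044 ]
 [0.4155 0.0195 0.044 ]
 [0.4131 0.0615 0.044 ]]
cone/flat dist 0.08584772885257175
carriage (np.float64(2.9537897131371715), array([0.4438, 0.0826]), array([[ 0.443 , -0.2158],
       [-0.443 ,  0.2158]]))
screws [[0.5127 0.0344 0.0366]
 [0.5066 0.1379 0.0366]
 [0.4689 0.136  0.0366]
 [0.4754 0.0327 0.0366]]
yaw 3.331187407179851 3.577743416556275
foot bolts [[0.3821 0.0237 0.016 ]
 [0.3751 0.1433 0.016 ]] 3.345635573358043
T (np.float64(1.2354046537485963), array([ 0.4738, -0.1003]), array([[ 0.089 , -0.0091],
       [-0.0281, -0.0548],
       [-0.0609,  0.0639]]))
[[233 233 236 232 231 232 232 235 237 237 236 236 237 242]
 [235 233 236 234 232 231 233 235 236 240 238 235 234 240]
 [235 233 236 233 233 234 235 223 221 226 223 235 235 241]
 [235 234 238 237 223 228 225 194 180 194 190 234 235 241]
 [23
[... 537 characters left out ...]
126  87  81  90  88  88 156 171 165 203 209 197]
 [121 125 125 105 112 109 110 158 220 208 186 203 231 229]
 [116 116 121 124 125 116 178 226 232 239 238 237 236 234]
 [147 147 142 142 139 189 238 237 236 235 236 236 236 236]
 [144 143 139 137 196 242 237 237 237 236 237 238 237 235]
 [139 140 134 194 244 241 240 239 237 239 238 239 236 237]
 [197 199 196 242 239 236 236 236 235 235 233 236 233 235]
 [240 238 239 236 235 232 233 235 233 235 233 235 234 234]
 [235 234 234 232 234 232 235 235 232 235 236 235 233 235]
 [234 233 234 233 232 235 235 235 237 237 236 236 236 237]
 [237 235 234 236 236 237 237 236 236 238 237 234 237 238]]
ring [[ 0.4595 -0.3064  0.042 ]] [[ 0.4598 -0.3067  0.042 ]]
```

The T dots match the given feet pattern to 0.1 mm: post at (0.4738, -0.1003), yaw 1.24°. The carriage centre is about (0.4435, 0.0827), yaw 3.4°. The cone–flat distance is 85.8 mm against a nominal 86.8. Heading over now.

Request:
move_arm --deltas '[[[0,0,-0.1],[0.15,-0.48,0],-1],[[0,0,-0.19],[0.3,-0.95,0],-1]]'

```text
time: 0.35
tool_pos: [0.2701, 0.5346, 0.2302]
tcp_rot: [-1.026, -2.969, 0.003]
wrist_force: [-0.4, -0.5, -0.4]
width: 0.999
```

Request:
move_arm --deltas '[[[0,0,-0.1],[0.15,-0.48,0],-1],[[0,0,-0.19],[0.3,-0.95,0],-1]]'

```text
time: 0.6
tool_pos: [0.3003, 0.439, 0.2307]
tcp_rot: [1.458, 2.783, -0.001]
wrist_force: [1.0, 0.0, 0.7]
width: 0.999
```

Request:
move_arm --deltas '[[[0,0,-0.1],[0.15,-0.48,0],-1],[[0,0,-0.19],[0.3,-0.95,0],-1]]'

```text
time: 0.85
tool_pos: [0.3302, 0.344, 0.2308]
tcp_rot: [1.855, 2.535, -0.001]
wrist_force: [1.2, -0.2, 0.0]
width: 1.002
```

Request:
move_arm --deltas '[[[0,0,-0.1],[0.15,-0.48,0],-1],[[0,0,-0.185],[0.3,-0.95,0],-1]]'

```text
time: 1.1
tool_pos: [0.3601, 0.2491, 0.2309]
tcp_rot: [2.203, 2.24, -0.0]
wrist_force: [0.4, -0.4, 0.0]
width: 0.999
```

Request:
move_arm --deltas '[[[0,0,0],[0.15,-0.48,0],-1],[[0,0,0],[0.3,-0.95,0],-1]]'

```text
time: 1.35
tool_pos: [0.3901, 0.1542, 0.231]
tcp_rot: [-2.198, -2.245, 0.0]
wrist_force: [0.3, -0.6, -0.4]
width: 0.998
```

Request:
move_arm --deltas '[[[0,0,0],[0.15,-0.48,0],-1],[[0,0,0],[0.3,-0.95,0],-1]]'

```text
time: 1.6
tool_pos: [0.4201, 0.0592, 0.231]
tcp_rot: [-2.198, -2.245, -0.0]
wrist_force: [1.5, -0.3, 0.3]
width: 1.001
```

Request:
move_arm --deltas '[[[0,0,0],[0.15,-0.48,0],-1],[[0,0,0],[0.3,-0.95,0],-1],[[0,0,0],[0.3,-0.95,0],-1]]'

```text
time: 1.98
tool_pos: [0.4505, -0.0369, 0.2309]
tcp_rot: [2.203, 2.239, -0.001]
wrist_force: [-0.0, 0.3, 0.5]
width: 0.998
```

```bash
cat >> h.py <<'E'
from workcell import status
from scipy.spatial.transform import Rotation as Ro
def st():
    s=status.read_state();R=Ro.from_rotvec(s['tcp_rot']).as_matrix()
    print("t %.2f"%s['time'],"tcp mm",(s['tool_pos']*1e3).round(2),"jaw deg %.2f"%np.degrees(np.arctan2(R[1,1],R[0,1])),"toolz",R[:,2].round(4),"F",s['wrist_force'].round(2),"M",s['torque'].round(3),"w %.3f"%s['width'],"q",s['q'].round(2));return s
E
python3 -c "
from h import *
st()"
```

```text
t 1.98 tcp mm [450.49 -36.91 230.95] jaw deg 0.93 toolz [-6.e-04 -6.e-04 -1.e+00] F [-0.01  0.3   0.47] M [-0.005  0.075 -0.019] w 0.998 q [-0.14 -0.17  2.06 -0.    1.25 -0.15]
```

Request:
move_arm --deltas '[[[0,0,0],[0.12,-0.32,-0.4],-1],[[0,0,0],[0.235,-0.645,-0.85],-1],[[0,0,0],[0.235,-0.645,-0.95],-1],[[0,0,0],[0.235,-0.645,-0.95],-1],[[0,0,0],[0.235,-0.645,-0.95],-1]]'

```text
time: 2.6
tool_pos: [0.4745, -0.0978, 0.1378]
tcp_rot: [2.195, 2.245, 0.002]
wrist_force: [0.7, -0.2, -0.6]
width: 0.999
```

```bash
python3 -c "
from h import *
from workcell import read_camera
s=st()
for n in('top','scene'):
    im,d=read_camera(n);cv2.imwrite('pics/%s1.png'%n,im[:,:,::-1])
    print(n,proj(n,[s['tool_pos'],[.4738,-.1003,.08]]))
st()
a=cv2.imread('pics/top1.png')[200:350,290:440];b=cv2.imread('pics/scene1.png')[190:340,230:430]
cv2.imwrite('pics/c3.png',np.hstack([cv2.resize(a,(400,400)),cv2.resize(b,(400,400))]))
"
```

```text
t 2.60 tcp mm [474.55 -97.78 137.8 ] jaw deg 1.28 toolz [ 2.3e-03 -2.0e-04 -1.0e+00] F [ 0.75 -0.17 -0.56] M [ 0.028 -0.003 -0.04 ] w 0.999 q [-0.25 -0.02  2.1   0.    1.06 -0.28]
top [[359.85825649 271.05311846]
 [359.1734576  276.04358143]]
scene [[322.63524765 241.87432761]
 [322.42553938 269.52245089]]
t 2.70 tcp mm [474.78 -98.06 138.06] jaw deg 1.28 toolz [ 3.1e-03 -6.0e-04 -1.0e+00] F [0.08 0.25 0.26] M [-0.02  -0.029  0.006] w 0.999 q [-0.26 -0.02  2.1   0.    1.06 -0.28]
```

View pics/c3.png

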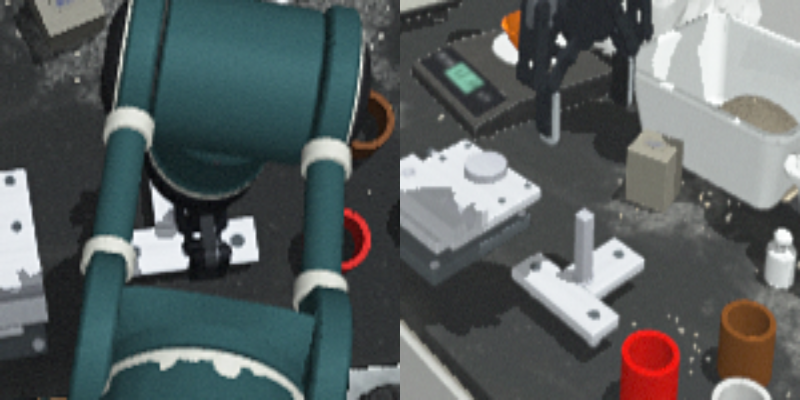

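Left panel (top): the gripper is over the T and hides most of it. Right panel (scene): all three plate dots at (535,265), (594,315), (620,255) and the post are visible, so I will use the scene camera to measure the T after the grasp.

```bash
cat >> h.py <<'E'
def dots(im,guess,f=6,r=6,th=150):
    g=cv2.cvtColor(im,cv2.COLOR_BGR2GRAY);out=[]
    for u,v in guess:
        x0,y0=int(round(u))-r,int(round(v))-r
        a=cv2.resize(g[y0:y0+2*r+1,x0:x0+2*r+1],None,fx=f,fy=f,interpolation=cv2.INTER_CUBIC)
        n,l,s,c=cv2.connectedComponentsWithStats(cv2.inRange(a,0,th))
        k=min(range(1,n),key=lambda i:np.hypot(*(c[i]-a.shape[0]/2)) if s[i,4]>f*f*3 else 99)
        out.append((c[k]+.5)/f-.5+[x0,y0]);print("dot",out[-1].round(2),"area",s[k,4]/f/f)
    return np.array(out)
TM=[(-.026,.042),(-.026,-.042),(.05,0)]
E
python3 - <<'E'
from h import *
np.set_printoptions(precision=4,suppress=True)
for f in("scene0","scene1"):
    D=dots(cv2.imread(f"pics/{f}.png"),proj('scene',[[.4488,-.0577,.026],[.4468,-.1417,.026],[.5237,-.0993,.026]]))
    print(frame(cast('scene',D,.026),TM))
im=cv2.imread("pics/scene0.png")
# carriage in scene: expected pixels
a=np.radians(3.4);R=np.array([[np.cos(a),-np.sin(a)],[np.sin(a),np.cos(a)]]);t=np.array([.4435,.0827])
for m,z in(((-.026,.042),.044),((.05,0),.0414)): print(proj('scene',[*(R@m+t),z]))
g=cv2.cvtColor(im,cv2.COLOR_BGR2GRAY)
p=proj('scene',[*(R@(-.026,.042)+t),.044])[0].astype(int);print(g[p[1]-4:p[1]+5,p[0]-7:p[0]+8])
p=proj('scene',[*(R@(.05,0)+t),.0414])[0].astype(int);print(g[p[1]-9:p[1]+10,p[0]-15:p[0]+16])
E
```

```text
dot [297.17 289.7 ] area 11.222222222222221
dot [326.59 307.51] area 14.222222222222221
dot [338.85 284.88] area 10.222222222222223
(np.float64(1.2466252534961009), array([ 0.4726, -0.1   ]), array([[-0.1257,  0.0292],
       [ 0.0407,  0.0612],
       [ 0.085 , -0.0905]]))
dot [296.89 286.47] area 89.6388888888889
dot [326.58 307.51] area 12.805555555555555
dot [338.89 284.9 ] area 9.11111111111111
(np.float64(-3.068873387122557), array([ 0.4751, -0.0968]), array([[ 1.6513,  4.7661],
       [ 0.6772, -5.1358],
       [-2.3284,  0.3698]]))
[[234.0987 254.1143]]
[[272.7784 250.8646]]
[[104 148 159 217 225 228 230 227 228 227 229 229 227 215 162]
 [219 223 223 227 226 227 227 227 224 225 226 227 229 230 222]
 [229 227 226 226 225 226 220 222 223 221 227 226 225 229 227]
 [227 228 226 225 214 208 207 205 198 192 209 223 226 227 228]
 [227 226 227 218 197 197 206 202 188 174 197 223 226 226 227]
 [227 229 226 207 206 193 200 199 193 193 201 224 226 226 226]
 [226 227 229 225 226 209 210 212 224 222 224 225 227 226 226]
 [227 226 226 228 229 228 225 227 228 227 225 225 227 225 226]
 [226 
[... 1809 characters left out ...]
  210 210 208 208 197 183 162 148 178 231 224 225 150]
 [224 226 227 227 225 140 120 129 145 166 173 193 202 201 203 211 207 201
  209 205 187 169 151 158 148 150 199 227 229 230 221]
 [225 226 225 227 226 150 136 129 129 140 142 154 151 150 154 160 161 161
  167 163 149 157 157 159 170 197 223 225 225 225 228]
 [225 224 225 226 226 221 217 151 142 141 137 141 142 142 142 146 154 155
  159 152 155 164 175 193 218 224 225 225 224 223 224]
 [224 226 226 227 227 225 228 222 223 202 151 163 149 152 154 149 160 163
  172 162 194 218 224 225 227 224 225 223 223 225 224]
 [225 225 224 224 224 225 228 227 228 226 221 222 217 221 219 220 218 220
  222 221 225 228 227 226 226 225 225 227 224 223 225]]
```

Request:
move_arm --deltas '[[[0,0,0],[-0.015,-0.022,-0.3],-1],[[0,0,0],[-0.015,-0.022,-0.6],-1],[[0,0,0],[-0.015,-0.022,-0.85],-1],[[0,0,0],[-0.015,-0.022,-0.97],-1],[[0,0,0],[-0.015,-0.022,-0.97],-1],[[0,0,0],[-0.015,-0.022,-0.97],-1]]'

```text
time: 3.45
tool_pos: [0.4734, -0.1011, 0.0406]
tcp_rot: [2.196, 2.244, 0.002]
wrist_force: [0.0, 0.3, 0.5]
width: 0.997
```

Request:
move_arm --deltas '[[[0,0,0],[0,0,0],0],[[0,0,0],[0,0,0],0.3],[[0,0,0],[0,0,0],1],[[0,0,0],[0,0,0],1],[[0,0,0],[0,0,0],1],[[0,0,0],[0,0,0],1],[[0,0,0],[0,0,0],1]]' --grip_force 40

```text
time: 4.32
tool_pos: [0.4723, -0.1009, 0.0394]
tcp_rot: [2.198, 2.245, 0.0]
wrist_force: [-0.4, -0.3, 2.1]
width: 0.158
```

Run:
```python
from h import *
from workcell import read_camera
np.set_printoptions(precision=4,suppress=True)
st()
im=read_camera('scene')[0][:,:,::-1].copy();cv2.imwrite('pics/scene2.png',im)
D=dots(im,[(297.17,289.7),(326.59,307.5),(338.85,284.9)],r=5,th=130)
print(frame(cast('scene',D,.026),TM),cast('scene',D,.026))
cv2.imwrite('pics/c4.png',cv2.resize(im[220:330,260:370],None,fx=5,fy=5,interpolation=cv2.INTER_CUBIC))
```

```text
t 4.33 tcp mm [ 472.32 -100.94   39.44] jaw deg 1.21 toolz [ 0.0002 -0.0001 -1.    ] F [-0.4  -0.33  2.05] M [-0.039  0.106 -0.046] w 0.158 q [-0.26  0.11  2.18 -0.    0.85 -0.28]
dot [297.13 289.67] area 22.222222222222225
dot [326.47 307.64] area 9.75
dot [338.86 284.93] area 6.25
(np.float64(1.023131506766497), array([ 0.4724, -0.1001]), array([[-0.0763,  0.1369],
       [-0.0779, -0.1433],
       [ 0.1541,  0.0064]])) [[ 0.4456 -0.0584  0.026 ]
 [ 0.4471 -0.1427  0.026 ]
 [ 0.5225 -0.0992  0.026 ]]
```

Run:
```python
from h import *
np.set_printoptions(precision=4,suppress=True)
im=cv2.imread("pics/scene0.png");g=cv2.cvtColor(im,cv2.COLOR_BGR2GRAY).astype(float)
w=np.clip(222-g[251:258,228:241],0,None);w[w<4]=0;w[0]=0
v,u=np.mgrid[251:258,228:241];c=np.array([(w*u).sum(),(w*v).sum()])/w.sum();print("cone px",c)
k=big('s',im,262,246,292,262,185,216);e=cv2.fitEllipse(cv2.convexHull(k.astype(np.float32)));print("disc",e)
a=np.radians(3.4);R=np.array([[np.cos(a),-np.sin(a)],[np.sin(a),np.cos(a)]])
def est(n,cp,dp):
    C=cast(n,cp,.044)[0,:2];Dd=cast(n,dp,.0414)[0,:2]
    print(n,"from cone",C-R@(-.026,.042),"from disc",Dd-R@(.05,0),"dist",np.linalg.norm(C-Dd))
est('scene',c,e[0]);est('top',(254.99,316.02),(270.12,278.21))
# groove in scene: predicted end and edge pixel
for y in(-.025,-.042,-.06):print(proj('scene',[*(R@(-.026,y)+[.4434,.0827]),.044]))
G=np.array(cv2.cvtColor(im,cv2.COLOR_BGR2GRAY));print(G[258:276,248:276])
```

```text
cone px [234.0521 254.2477]
disc ((272.4125061035156, 251.1240234375), (9.195917129516602, 20.400331497192383), 91.02900695800781)
scene from cone [0.4431 0.0822] from disc [0.4421 0.0822] dist 0.08595441087834621
top from cone [0.4446 0.0826] from disc [0.4434 0.0824] dist 0.08585190163313822
[[252.864  264.7191]]
[[257.9067 267.5595]]
[[263.3742 270.6391]]
[[224 225 225 226 225 226 225 227 224 224 226 226 227 227 225 228 222 223
  202 151 163 149 152 154 149 160 163 172]
 [225 225 224 224 226 227 225 224 226 225 225 224 224 224 225 228 227 228
  226 221 222 217 221 219 220 218 220 222]
 [223 224 225 224 222 226 225 227 225 225 226 224 224 224 226 224 226 226
  226 226 227 226 226 224 224 223 224 224]
 [223 224 223 223 225 226 224 223 224 223 225 224 224 225 223 222 225 225
  226 225 225 225 225 226 225 223 222 222]
 [222 223 225 226 225 222 225 224 223 223 224 225 224 225 225 225 224 225
  226 225 226 225 227 226 228 226 224 222]
 [221 223 224 225 219 205 216 224 224 225 224 225 224 225 223 225 225 224
  224 225 225 225 228 225 228 228 226 225]
 [224 224 204 196 165 174 189 201 217
[... 667 characters left out ...]
222 224 224 224 223 224 224 223 226 224 212 197 188 183 183 181 180 161
  205 223 205 201 185 175 169 180 220 228]
 [192 223 224 226 223 223 223 224 223 226 224 224 216 197 188 188 180 177
  185 177 174 175 173 174 173 179 221 230]
 [152 166 207 224 223 223 224 223 222 224 224 224 227 224 214 192 185 186
  176 158 150 167 172 171 172 184 220 202]
 [146 143 157 182 209 222 222 224 223 222 223 225 224 208 201 154 167 179
  165 156 166 170 175 173 171 178 192 183]
 [145 145 145 152 159 181 209 224 225 225 221 206 194 178 178 161 154 152
  158 160 169 171 171 177 158 155 177 173]
 [146 146 148 148 148 150 162 195 221 203 181 174 171 171 175 155 150 161
  224 204 178 174 157 173 171 164 169 126]]
```

Request:
move_arm --deltas '[[[0,0,0],[0,0,0.1],1],[[0,0,0],[0,0,0.3],1],[[0,0,0],[0,0,0.55],1],[[0,0,0],[0,0,0.7],1],[[0,0,0],[0,0,0.7],1]]'

```text
time: 5.0
tool_pos: [0.4729, -0.1011, 0.1103]
tcp_rot: [2.197, 2.243, 0.002]
wrist_force: [-0.0, -0.7, -4.6]
width: 0.157
```

Request:
move_arm --deltas '[[[0,0,0.004],[-0.03,0.15,0],1],[[0,0,0.012],[-0.08,0.4,0],1],[[0,0,0.02],[-0.12,0.7,0],1],[[0,0,0.0245],[-0.15,0.9,0],1]]'

```text
time: 5.5
tool_pos: [0.4551, -0.0089, 0.1076]
tcp_rot: [-2.151, -2.285, 0.003]
wrist_force: [0.6, -0.3, -5.6]
width: 0.158
```

Request:
move_arm --deltas '[[[0,0,0],[-0.04,0.3,0],1],[[0,0,0],[-0.1,0.6,0],1],[[0,0,0],[-0.13,0.85,0],1],[[0,0,0],[-0.147,0.925,0],1],[[0,0,0],[-0.147,0.925,0],1],[[0,0,0],[-0.147,0.925,0],1],[[0,0,0],[-0.147,0.925,0],1]]'

```text
time: 6.38
tool_pos: [0.4426, 0.081, 0.1092]
tcp_rot: [2.156, 2.285, -0.0]
wrist_force: [-0.1, 0.2, -4.6]
width: 0.157
```

Run:
```python
from h import *
from workcell import read_camera
for i in range(3):
    im=read_camera('scene')[0][:,:,::-1].copy();s=st()
cv2.imwrite('pics/scene3.png',im)
cv2.imwrite('pics/c5.png',cv2.resize(im[170:310,180:350],None,fx=4.2,fy=4.2,interpolation=cv2.INTER_CUBIC))
z=s['tool_pos'][2]-.0394+.026
a=np.radians(3.4);R=np.array([[np.cos(a),-np.sin(a)],[np.sin(a),np.cos(a)]])
P=[[*(R@m+s['tool_pos'][:2]),z] for m in TM];print(z,proj('scene',P))
```

```text
t 6.42 tcp mm [442.61  80.99 109.25] jaw deg 3.35 toolz [-0.e+00 -1.e-04 -1.e+00] F [ 0.04 -0.68 -4.98] M [0.003 0.037 0.032] w 0.152 q [ 0.13 -0.05  2.19 -0.    1.    0.07]
t 6.47 tcp mm [442.62  81.07 109.29] jaw deg 3.35 toolz [ 0.e+00 -1.e-04 -1.e+00] F [-0.89 -0.32 -6.14] M [-0.058  0.027 -0.003] w 0.157 q [ 0.13 -0.05  2.19 -0.    1.    0.07]
t 6.53 tcp mm [442.64  81.14 109.32] jaw deg 3.36 toolz [ 1.e-04 -0.e+00 -1.e+00] F [ 0.   -0.02 -6.39] M [0.018 0.031 0.011] w 0.157 q [ 0.13 -0.05  2.19 -0.    1.    0.07]
0.09592309588820616 [[232.68519366 233.08589661]
 [257.0947261  245.65037882]
 [272.33640209 229.19793513]]
```

View pics/c5.png

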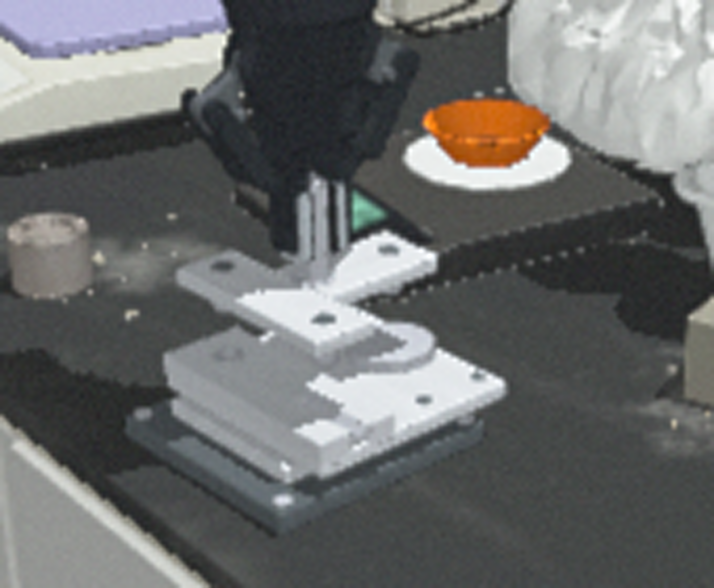

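Crop 5 shows the T level above the base. Its dots are at (222,266), (324,319) and (389,249), with the cone side over the cone at (228,353).

Run:
```python
from h import *
np.set_printoptions(precision=4,suppress=True)
im=cv2.imread('pics/scene3.png')
for th in(115,130,145):
    D=dots(im,[(232.9,233.3),(257.1,246),(272.6,229.3)],r=4,th=th)
    for z in(.0945,.0955):print(frame(cast('scene',D,z),TM))
st()
```

```text
dot [232.62 232.94] area 11.888888888888888
dot [256.76 245.52] area 3.222222222222222
dot [275.76 225.44] area 7.333333333333333
(np.float64(6.687242316422978), array([0.4505, 0.0882]), array([[-3.7187, -1.9436],
       [-8.9995, -2.5021],
       [12.7182,  4.4457]]))
(np.float64(6.687242316422952), array([0.4493, 0.0864]), array([[-3.6342, -2.0358],
       [-8.9262, -2.384 ],
       [12.5604,  4.4198]]))
dot [232.59 232.98] area 17.75
dot [256.77 245.53] area 5.333333333333333
dot [272.13 228.99] area 3.1666666666666665
(np.float64(3.4755045874355734), array([0.4444, 0.0846]), array([[-0.0118, -0.1246],
       [-0.4183, -0.1262],
       [ 0.4301,  0.2508]]))
(np.float64(3.4755045874355592), array([0.4432, 0.0828]), array([[ 0.0579, -0.2254],
       [-0.3603, -0.0171],
       [ 0.3024,  0.2425]]))
dot [232.92 232.84] area 68.05555555555556
dot [256.7  245.52] area 7.444444444444444
dot [272.07 228.99] area 5.111111111111112
(np.float64(3.120136513843605), array([0.4447, 0.0847]), array([[ 0.4329, -0.2272],
       [-0.4835, -0.2837],
       [ 0.0506,  0.5109]]))
(np.float64(3.1201365138436152), array([0.4435, 0.0829]), array([[ 0.5009, -0.3281],
       [-0.4247, -0.1746],
       [-0.0762,  0.5027]]))
t 6.53 tcp mm [442.64  81.14 109.32] jaw deg 3.36 toolz [ 0.0001 -0.     -1.    ] F [ 0.   -0.02 -6.39] M [0.018 0.031 0.011] w 0.157 q [ 0.13 -0.05  2.19 -0.    1.    0.07]
```

Request:
move_arm --deltas '[[[0,0,0],[0,0,-0.06],1],[[0,0,0],[0,0,-0.14],1],[[0,0,0],[0,0,-0.2],1],[[0,0,0],[0,0,-0.22],1],[[0,0,0],[0,0,-0.22],1],[[0,0,0],[0,0,-0.22],1]]'

```text
time: 7.28
tool_pos: [0.4427, 0.0817, 0.0875]
tcp_rot: [2.154, 2.286, 0.001]
wrist_force: [0.6, 0.0, -5.4]
width: 0.158
```

```bash
python3 -c "
from h import *
from workcell import read_camera
for i in range(2): read_camera('scene');st()"
```

```text
t 7.33 tcp mm [442.76  81.67  87.54] jaw deg 3.42 toolz [ 5.e-04  1.e-04 -1.e+00] F [ 0.09  0.27 -5.27] M [-0.005  0.004 -0.001] w 0.159 q [ 0.13 -0.02  2.21 -0.    0.95  0.07]
t 7.38 tcp mm [442.8   81.68  87.59] jaw deg 3.41 toolz [ 7.e-04  1.e-04 -1.e+00] F [-0.64 -0.11 -4.21] M [-0.003 -0.029  0.024] w 0.159 q [ 0.13 -0.02  2.21  0.    0.95  0.07]
```

Request:
move_arm --deltas '[[[0,0,0],[0,0,-0.015],1],[[0,0,0],[0,0,-0.03],1],[[0,0,0],[0,0,-0.035],1],[[0,0,0],[0,0,-0.035],1]]'

```text
time: 7.88
tool_pos: [0.4424, 0.0816, 0.0837]
tcp_rot: [-2.154, -2.286, 0.0]
wrist_force: [0.2, -0.3, -4.8]
width: 0.159
```

Request:
move_arm --deltas '[[[0,0,0],[0,0,-0.005],1],[[0,0,0],[0,0,-0.01],1],[[0,0,0],[0,0,-0.01],1]]'

```text
time: 8.25
tool_pos: [0.4424, 0.0816, 0.0827]
tcp_rot: [-2.154, -2.287, 0.0]
wrist_force: [0.2, 0.9, -5.7]
width: 0.157
```

```bash
python3 -c "
from h import *
from workcell import read_camera
for i in range(3): read_camera('scene');st()"
```

```text
t 8.30 tcp mm [442.45  81.62  82.75] jaw deg 3.41 toolz [-1.e-04 -0.e+00 -1.e+00] F [ 0.73 -0.53 -4.92] M [-0.033 -0.032  0.018] w 0.159 q [ 0.13 -0.02  2.21  0.    0.94  0.07]
t 8.35 tcp mm [442.46  81.61  82.76] jaw deg 3.41 toolz [-1.e-04  0.e+00 -1.e+00] F [-0.49  1.   -5.68] M [-0.013 -0.018  0.006] w 0.161 q [ 0.13 -0.02  2.21  0.    0.94  0.07]
t 8.40 tcp mm [442.49  81.63  82.79] jaw deg 3.41 toolz [ 0.  0. -1.] F [-0.76  0.12 -4.97] M [0.024 0.015 0.001] w 0.157 q [ 0.13 -0.02  2.21  0.    0.94  0.07]
```

Below land height (83.4) with no contact, so the feet are already inside the mouths. Continuing in small steps.

Request:
move_arm --deltas '[[[0,0,0],[0,0,-0.005],1],[[0,0,0],[0,0,-0.01],1],[[0,0,0],[0,0,-0.01],1]]'

```text
time: 8.78
tool_pos: [0.4425, 0.0816, 0.0817]
tcp_rot: [-2.154, -2.287, 0.0]
wrist_force: [0.3, -0.6, -4.7]
width: 0.153
```

```bash
python3 -c "
from h import *
from workcell import read_camera
for i in range(4): read_camera('scene');st()"
```

```text
t 8.82 tcp mm [442.5   81.62  81.77] jaw deg 3.42 toolz [ 0. -0. -1.] F [ 0.36  0.4  -5.37] M [ 0.001  0.006 -0.015] w 0.158 q [ 0.13 -0.02  2.21 -0.    0.94  0.07]
t 8.88 tcp mm [442.47  81.62  81.77] jaw deg 3.41 toolz [-1.e-04  0.e+00 -1.e+00] F [-0.38 -0.79 -3.6 ] M [-0.014  0.029  0.004] w 0.159 q [ 0.13 -0.02  2.21  0.    0.94  0.07]
t 8.93 tcp mm [442.48  81.6   81.78] jaw deg 3.41 toolz [-0.  0. -1.] F [ 0.75 -0.53 -5.15] M [-0.039 -0.025  0.031] w 0.155 q [ 0.13 -0.02  2.21  0.    0.94  0.07]
t 8.97 tcp mm [442.5   81.63  81.79] jaw deg 3.42 toolz [ 0. -0. -1.] F [-0.18 -0.25 -6.01] M [-0.001  0.033 -0.034] w 0.163 q [ 0.13 -0.02  2.21 -0.    0.94  0.07]
```

Request:
move_arm --deltas '[[[0,0,0],[0,0,-0.005],1],[[0,0,0],[0,0,-0.005],1],[[0,0,0],[0,0,-0.005],1]]'

```text
time: 9.35
tool_pos: [0.4427, 0.0817, 0.0814]
tcp_rot: [2.154, 2.286, 0.001]
wrist_force: [0.8, 0.9, -5.3]
width: 0.158
```

Request:
move_arm --deltas '[[[0,0,0],[0,0,-0.005],1],[[0,0,0],[0,0,-0.005],1],[[0,0,0],[0,0,-0.005],1]]'

```text
time: 9.72
tool_pos: [0.443, 0.0818, 0.0811]
tcp_rot: [2.154, 2.286, 0.001]
wrist_force: [1.1, 0.0, -2.7]
width: 0.159
```

```bash
python3 -c "
from h import *
from workcell import read_camera
for i in range(4): read_camera('scene');st()"
```

```text
t 9.78 tcp mm [442.93  81.77  81.07] jaw deg 3.41 toolz [ 9.e-04  3.e-04 -1.e+00] F [ 1.58  1.05 -3.53] M [ 0.252 -0.175 -0.04 ] w 0.156 q [ 0.13 -0.01  2.22  0.    0.94  0.07]
t 9.82 tcp mm [442.93  81.75  81.06] jaw deg 3.41 toolz [ 9.e-04  3.e-04 -1.e+00] F [ 1.34  0.56 -3.03] M [ 0.287 -0.219 -0.016] w 0.157 q [ 0.13 -0.01  2.22  0.    0.94  0.07]
t 9.88 tcp mm [442.93  81.77  81.05] jaw deg 3.41 toolz [ 9.e-04  3.e-04 -1.e+00] F [ 1.11  1.15 -1.8 ] M [ 0.298 -0.26   0.036] w 0.155 q [ 0.13 -0.01  2.22  0.    0.94  0.07]
t 9.93 tcp mm [442.95  81.75  81.08] jaw deg 3.41 toolz [ 9.e-04  3.e-04 -1.e+00] F [ 1.94  1.26 -1.43] M [ 0.373 -0.227 -0.021] w 0.160 q [ 0.13 -0.01  2.22  0.    0.94  0.07]
```

The contact pushes towards +x and +y, so I yield a little that way and settle on.

Request:
move_arm --deltas '[[[0,0,0],[0.004,0.003,0],1],[[0,0,0],[0.004,0.003,-0.002],1],[[0,0,0],[0.004,0.003,-0.003],1],[[0,0,0],[0.004,0.003,-0.003],1]]'

```text
time: 10.42
tool_pos: [0.4431, 0.0819, 0.0808]
tcp_rot: [2.154, 2.286, 0.0]
wrist_force: [-0.2, 0.7, 3.0]
width: 0.156
```

```bash
python3 -c "
from h import *
from workcell import read_camera
for i in range(4): read_camera('scene');st()"
```

```text
t 10.47 tcp mm [443.1   81.97  80.82] jaw deg 3.41 toolz [ 3.e-04  1.e-04 -1.e+00] F [1.22 0.57 1.68] M [0.175 0.051 0.089] w 0.156 q [ 0.13 -0.01  2.21  0.    0.94  0.07]
t 10.53 tcp mm [443.12  81.96  80.84] jaw deg 3.41 toolz [ 4.e-04  1.e-04 -1.e+00] F [-0.04  0.8   3.09] M [ 0.173  0.11  -0.011] w 0.153 q [ 0.13 -0.01  2.21  0.    0.94  0.07]
t 10.57 tcp mm [443.12  81.95  80.81] jaw deg 3.41 toolz [ 4.e-04  1.e-04 -1.e+00] F [-0.01 -0.15  4.01] M [0.218 0.131 0.02 ] w 0.158 q [ 0.13 -0.01  2.21 -0.    0.94  0.07]
t 10.62 tcp mm [443.11  81.97  80.81] jaw deg 3.41 toolz [ 4.e-04  1.e-04 -1.e+00] F [-0.17  0.44  2.94] M [0.178 0.129 0.016] w 0.157 q [ 0.13 -0.01  2.21  0.    0.94  0.07]
```

Seated by feel: z is 80.8 as predicted, the lateral force is about 0 and the base carries the weight. Letting go and rising.

Request:
move_arm --deltas '[[[0,0,0],[0,0,0],0.6],[[0,0,0],[0,0,0],0.5],[[0,0,0],[0,0,0],0.2],[[0,0,0],[0,0,0],-0.2],[[0,0,0],[0,0,0],-0.4],[[0,0,0],[0,0,0],-0.4]]'

```text
time: 11.38
tool_pos: [0.4429, 0.0819, 0.0805]
tcp_rot: [2.154, 2.287, 0.0]
wrist_force: [0.1, 0.2, -0.5]
width: 0.7
```

Request:
move_arm --deltas '[[[0,0,0],[0,0,0.15],-0.4],[[0,0,0],[0,0,0.45],-0.4],[[0,0,0],[0,0,0.85],-0.4],[[0,0,0],[0,0,1],-0.4]]'

```text
time: 11.88
tool_pos: [0.4449, 0.0822, 0.1842]
tcp_rot: [2.152, 2.284, 0.007]
wrist_force: [-0.6, 0.2, 0.4]
width: 0.702
```

Run:
```python
from h import *
np.set_printoptions(precision=4,suppress=True)
st()
im=cv2.imread("pics/top0.png");hsv=cv2.cvtColor(im,cv2.COLOR_BGR2HSV)
for nm,b in(("red1",(400,272,435,308)),("brown",(410,228,442,262)),("red2",(455,224,488,256))):
    x0,y0,x1,y1=b;m=cv2.inRange(hsv[y0:y1,x0:x1],(0,100,40),(20,255,255))|cv2.inRange(hsv[y0:y1,x0:x1],(170,100,40),(180,255,255))
    v,u=np.nonzero(m);c=((u.min()+u.max())/2+x0,(v.min()+v.max())/2+y0);X=cast('top',c,.03)[0]
    d=X[:2]-[.4597,-.3065];print(nm,c,X,"from ring",d,np.linalg.norm(d),"dir",np.degrees(np.arctan2(d[1],d[0])))
s=cv2.imread("pics/scene0.png");print("ring top scene pred",proj('scene',[[.459,-.306,.042],[.459,-.306,0]]))
k=big('s',s,380,330,425,375,150,255,f=4);k=k[k[:,1]<352];print(cv2.boundingRect(k.astype(np.float32)))
```

```text
t 11.88 tcp mm [444.91  82.2  184.18] jaw deg 3.41 toolz [ 0.0059  0.0008 -1.    ] F [-0.65  0.2   0.44] M [-0.006  0.013 -0.005] w 0.702 q [ 0.13 -0.13  2.12  0.    1.15  0.07]
red1 (np.float64(415.5), np.float64(290.0)) [ 0.44  -0.221  0.03 ] from ring [-0.0197  0.0855] 0.08769217767399157 dir 102.96820829605963
brown (np.float64(424.5), np.float64(245.5)) [ 0.5347 -0.2532  0.03  ] from ring [0.075  0.0533] 0.09198323543182861 dir 35.39348294979178
red2 (np.float64(469.5), np.float64(240.5)) [ 0.5363 -0.3522  0.03  ] from ring [ 0.0766 -0.0457] 0.08920122791931222 dir -30.786940695914137
ring top scene pred [[400.5617 340.1448]
 [397.9375 360.3315]]
(385, 331, 32, 21)
```

Request:
move_arm --deltas '[[[0,0,0],[0.02,-0.4,0],-0.6],[[0,0,0],[0.04,-0.97,0],-0.6]]'

```text
time: 12.12
tool_pos: [0.4471, -0.0152, 0.181]
tcp_rot: [2.15, 2.29, 0.002]
wrist_force: [0.6, -1.7, 0.4]
width: 0.8
```

Request:
move_arm --deltas '[[[0,0,0],[0.02,-0.48,0],-0.6],[[0,0,0],[0.04,-0.97,0],-0.6]]'

```text
time: 12.38
tool_pos: [0.4505, -0.1135, 0.1804]
tcp_rot: [-2.154, -2.287, -0.0]
wrist_force: [-0.2, -0.4, 0.7]
width: 0.794
```

Request:
move_arm --deltas '[[[0,0,0],[0.02,-0.48,0],-0.6],[[0,0,0],[0.04,-0.97,0],-0.6]]'

```text
time: 12.62
tool_pos: [0.4544, -0.2105, 0.1803]
tcp_rot: [-2.154, -2.286, -0.0]
wrist_force: [0.5, -0.6, -0.2]
width: 0.801
```

Request:
move_arm --deltas '[[[0,0,0],[0.02,-0.5,-0.2],-0.6],[[0,0,0],[0.04,-0.9,-0.6],-0.6],[[0,0,0],[0.04,-0.97,-0.8],-0.6],[[0,0,0],[0.04,-0.97,-0.8],-0.6],[[0,0,0],[0.04,-0.97,-0.8],-0.6]]'

```text
time: 13.25
tool_pos: [0.4593, -0.3052, 0.1013]
tcp_rot: [2.153, 2.287, 0.001]
wrist_force: [-0.3, 0.0, 0.3]
width: 0.8
```

Run:
```python
from h import *
from workcell import read_camera
np.set_printoptions(precision=4,suppress=True)
for n in('top','scene'):
    im,d=read_camera(n);im=im[:,:,::-1].copy();cv2.imwrite(f'pics/{n}4.png',im);np.save(f'{n}4.npy',d)
st()
im=cv2.imread('pics/top4.png');s=cv2.imread('pics/scene4.png')
a=np.radians(3.4);R=np.array([[np.cos(a),-np.sin(a)],[np.sin(a),np.cos(a)]])
for n,I,t in(('top',im,[.444,.0826]),('scene',s,[.443,.0822])):
    D=dots(I,proj(n,[[*(R@m+t),.0674] for m in TM]),r=5,th=130);d=np.load(n+'4.npy')
    for z in(.0674,.07):print(n,frame(cast(n,D,z),TM))
    c=camera_info(n)
    for m in((-.026,.03),(-.026,-.03),(.035,0),(.035,.01)):
        p=proj(n,[*(R@m+t),.0674])[0].round().astype(int);dd=np.median(d[p[1]-1:p[1]+2,p[0]-1:p[0]+2])
        print(m,(c['R'].T@(np.linalg.solve(c['K'],[*p,1])*dd-c['t'])))
x=cv2.resize(im[250:350,230:330],(400,400));y=cv2.resize(s[300:400,350:450],(400,400))
cv2.imwrite('pics/c6.png',np.hstack([x,y]))
```

```text
t 13.35 tcp mm [ 460.01 -305.57  102.12] jaw deg 3.49 toolz [ 0.0022 -0.0013 -1.    ] F [ 0.2  -0.39  0.35] M [-0.028 -0.033 -0.055] w 0.801 q [-0.63  0.15  2.    0.    0.99 -0.69]
dot [253.8  314.94] area 20.11111111111111
dot [294.29 308.69] area 19.305555555555554
dot [269.   275.63] area 18.194444444444446
top (np.float64(3.346395431081045), array([0.4446, 0.0825]), array([[-0.0253, -0.0158],
       [-0.0933, -0.0292],
       [ 0.1186,  0.045 ]]))
top (np.float64(3.3463954310810378), array([0.4443, 0.0823]), array([[ 0.0359, -0.1048],
       [-0.0428,  0.0664],
       [ 0.0069,  0.0384]]))
(-0.026, 0.03) [0.417  0.1102 0.0662]
(-0.026, -0.03) [0.4197 0.0522 0.066 ]
(0.035, 0) [0.4791 0.0846 0.0669]
(0.035, 0.01) [0.478  0.0951 0.067 ]
dot [231.77 240.51] area 18.166666666666668
dot [257.55 257.65] area 3.6666666666666665
dot [275.28 236.46] area 9.527777777777777
scene (np.float64(1.6044419248623574), array([0.4522, 0.0938]), array([[ -1.6273,   8.162 ],
       [ -7.354 , -11.8887],
       [  8.9813,   3.7267]]))
scene (np.float64(1.60444192486235), array([0.4493, 0.0893]), array([[ -1.4558,   7.8606],
       [ -7.162 , -11.556 ],
       [  8.6178,   3.6953]]))
(-0.026, 0.03) [0.4137 0.1067 0.0682]
(-0.026, -0.03) [0.4182 0.0493 0.0678]
(0.035, 0) [0.4753 0.0816 0.0683]
(0.035, 0.01) [0.4769 0.0951 0.0677]
```

View pics/c6.png

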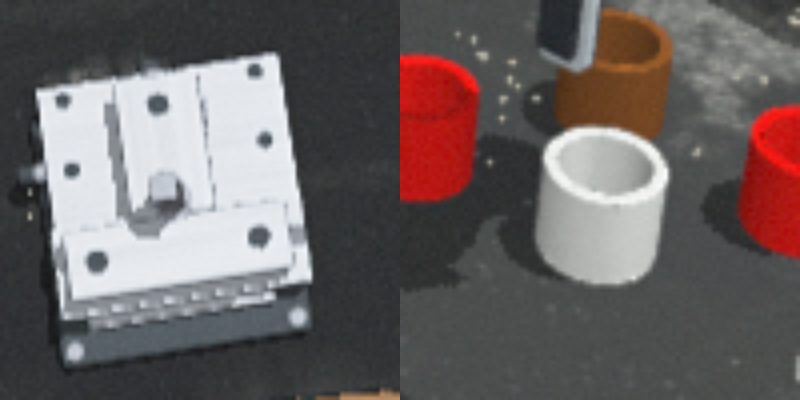

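Left panel: the T sits squared on the carriage, with plate dots at (97,262), (258,236) and (157,104). The top-camera fit puts it at (0.4446, 0.0825), equal to the cone estimate, and depths show it level. Right panel: the grey open ring at (603,205), with a fingertip well above it.

Request:
move_arm --deltas '[[[0,0,0],[-0.013,-0.007,-0.3],-0.6],[[0,0,0],[-0.013,-0.007,-0.6],-0.6],[[0,0,0],[-0.013,-0.007,-0.85],-0.6],[[0,0,0],[-0.013,-0.007,-0.96],-0.6],[[0,0,0],[-0.013,-0.007,-0.96],-0.6],[[0,0,0],[-0.013,-0.007,-0.96],-0.6]]'

```text
time: 14.1
tool_pos: [0.4587, -0.3073, 0.0059]
tcp_rot: [2.152, 2.285, 0.0]
wrist_force: [-0.1, -1.0, 0.2]
width: 0.798
```

Request:
move_arm --deltas '[[[0,0,0],[0,0,0],-0.3],[[0,0,0],[0,0,0],-0.1],[[0,0,0],[0,0,0],0.2],[[0,0,0],[0,0,0],1],[[0,0,0],[0,0,0],1],[[0,0,0],[0,0,0],1]]' --grip_force 35

```text
time: 14.85
tool_pos: [0.4584, -0.3074, 0.0058]
tcp_rot: [2.153, 2.285, 0.0]
wrist_force: [-0.6, 1.3, 6.3]
width: 0.577
```

Request:
move_arm --deltas '[[[0,0,0],[0,0,0.15],1],[[0,0,0],[0,0,0.4],1],[[0,0,0],[0,0,0.75],1],[[0,0,0],[0,0,1],1],[[0,0,0],[0,0,1],1]]'

```text
time: 15.48
tool_pos: [0.4593, -0.3081, 0.1074]
tcp_rot: [2.151, 2.282, 0.001]
wrist_force: [0.0, 0.8, -1.4]
width: 0.576
```

```bash
python3 -c "
from h import *
from workcell import read_camera
im=read_camera('scene')[0];st()
cv2.imwrite('pics/c7.png',cv2.resize(im[220:400,330:490,::-1],None,fx=3,fy=3))"
```

```text
t 15.53 tcp mm [ 458.08 -307.17  105.49] jaw deg 3.41 toolz [ 0.0018 -0.0014 -1.    ] F [-0.83 -0.3  -2.56] M [ 0.054  0.071 -0.009] w 0.576 q [-0.64  0.14  1.99 -0.    1.   -0.7 ]
```

View pics/c7.png

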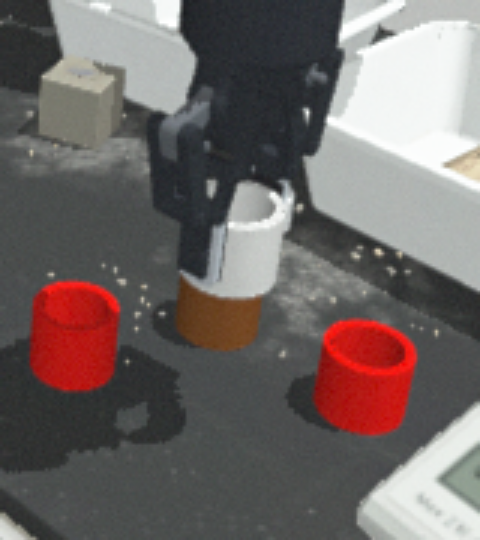

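Crop 7 shows the grey ring upright in the fingers at (240,245), with the red and brown rings undisturbed. Carrying it over the post.

Request:
move_arm --deltas '[[[0,0,0],[0,0.2,0.25],1],[[0,0,0],[-0.02,0.5,0.55],1],[[0,0,0],[-0.037,0.97,0.75],1]]'

```text
time: 15.9
tool_pos: [0.4534, -0.2094, 0.179]
tcp_rot: [-2.156, -2.284, 0.001]
wrist_force: [0.7, 0.3, -2.2]
width: 0.575
```

Request:
move_arm --deltas '[[[0,0,0],[-0.02,0.48,0],1],[[0,0,0],[-0.037,0.97,0],1]]'

```text
time: 16.15
tool_pos: [0.4489, -0.1112, 0.1779]
tcp_rot: [-2.154, -2.284, 0.001]
wrist_force: [0.9, 0.4, -2.7]
width: 0.572
```

Request:
move_arm --deltas '[[[0,0,0],[-0.02,0.48,0],1],[[0,0,0],[-0.037,0.97,0],1]]'

```text
time: 16.4
tool_pos: [0.4448, -0.0142, 0.1775]
tcp_rot: [-2.153, -2.284, 0.003]
wrist_force: [0.8, -0.2, -2.7]
width: 0.571
```

Request:
move_arm --deltas '[[[0,0,0],[-0.02,0.45,0],1],[[0,0,0],[-0.037,0.85,0],1],[[0,0,0],[-0.037,0.97,0],1],[[0,0,0],[-0.037,0.97,0],1],[[0,0,0],[-0.037,0.97,0],1],[[0,0,0],[-0.037,0.97,0],1]]'

```text
time: 17.15
tool_pos: [0.4428, 0.0802, 0.1793]
tcp_rot: [-2.156, -2.285, 0.001]
wrist_force: [-0.3, -0.2, -2.1]
width: 0.574
```

```bash
python3 -c "
from h import *
from workcell import read_camera
for i in range(2): im=read_camera('scene')[0];s=st()
cv2.imwrite('pics/scene5.png',im[:,:,::-1])
t=s['tool_pos'];print(proj('scene',[[.4431,.0824,.1214],[t[0],t[1]+.001,t[2]-.005],[t[0],t[1]+.001,t[2]+.037]]))
cv2.imwrite('pics/c8.png',cv2.resize(im[140:290,180:330,::-1],None,fx=4,fy=4,interpolation=cv2.INTER_CUBIC))"
```

```text
t 17.20 tcp mm [442.88  80.26 179.39] jaw deg 3.32 toolz [-1.e-04 -2.e-04 -1.e+00] F [-0.48 -0.38 -2.25] M [-0.015 -0.008 -0.032] w 0.577 q [ 0.12 -0.13  2.12 -0.    1.15  0.07]
t 17.25 tcp mm [442.88  80.37 179.43] jaw deg 3.32 toolz [-1.e-04 -2.e-04 -1.e+00] F [-0.18  0.35 -1.54] M [0.025 0.062 0.014] w 0.575 q [ 0.12 -0.13  2.12 -0.    1.15  0.07]
[[253.72387986 224.46240513]
 [252.85388085 200.97958031]
 [251.97367265 181.36486898]]
```

View pics/c8.png

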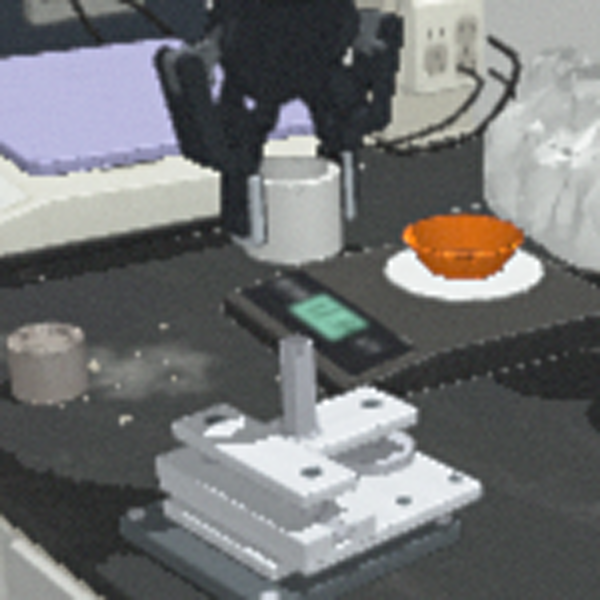

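Crop 8 shows the ring at (300,212), above the post top at (297,340), and the T still seated. I measure the ring and post axes from their edges.

Run:
```python
from h import *
im=cv2.imread('pics/scene5.png');g=cv2.cvtColor(im,cv2.COLOR_BGR2GRAY)
print(g[178:208:2,238:272]);print(g[223:246:3,244:266])
```

```text
[[ 45  41  47  47  43  35  35  88 225 227 225 225 226 225 224 223 223 225
  224 228 224  82  36  39  31  26  42  90 140 128  57  58  69  70]
 [ 47  44  45  44  45  41  47 102 154 157 161 166 168 169 172 166 160 165
  171 164 163 159 145 133 140 100  51  53 138 141  60  57  88  70]
 [ 45  39  40  50  41  44  75 143 155 162 165 171 171 173 175 172 175 174
  174 169 164 159 152 155 221 224 223  88 137 163  84  61 100  72]
 [ 39  37  40  51 122 183 180 119 160 166 167 173 172 179 176 179 178 178
  179 190 186 189 224 234 234 186 159  76 139 167  84  62  67  70]
 [ 43  44  41  53 122 161 165 115 161 187 180 183 190 192 212 198 190 191
  195 203 206 197 191 183 182 175 159  85 135 167  90  54  68  66]
 [ 44  40  42  53 121 159 163 113 139 174 173 181 181 183 185 189 177 186
  192 192 194 189 189 185 183 178 164  74 112 167  85  52  71  71]
 [ 41  39  34  43 102 157 168 135 140 172 176 180 179 186 186 189 189 193
  191 192 190 192 192 186 184 177 162  79 110 169 108  65  67  75]
 [ 34  41  38  48 102 150 166 134 112 171 176 177 180 182 186 188 191 191
  192 192 191 193 187 184 183 178 168  
[... 1060 characters left out ...]
6  58  54  38  48  67 103 141
  165 165 156 137]
 [ 75  67  64  49  42  60 137 138 142 144 140 143 162 168  71  36  41  45
   47  45  44  43]
 [ 74  73  71  69  70  81 144 139 139 148 157 162 164 161 120  88  82  73
   51  45  44  50]
 [ 68  72  73  71  73  73 123 137 139 145 162 163 163 162 137  67  70  83
   82  86  87  71]
 [ 73  69  70  69  70  97 110 135 139 143 161 164 163 163 137  61  38  45
   47  60  74  81]
 [ 72  70  73  71  72  71  97 136 139 140 162 163 159 162 163  84  73  62
   40  59  81  95]
 [ 75  76  74  73  73  74  92 133 137 136 158 159 161 161 172 226 230 241
  234 233 231 232]
 [ 79  65  67  73  84 103 107 137 138 139 155 157 159 158 167 209 233 232
  231 229 229 230]]
```

Request:
move_arm --deltas '[[[0,0,0],[0.002,0.008,-0.15],1],[[0,0,0],[0.002,0.008,-0.35],1],[[0,0,0],[0.002,0.008,-0.48],1],[[0,0,0],[0.002,0.008,-0.48],1],[[0,0,0],[0.002,0.008,-0.48],1]]'

```text
time: 17.88
tool_pos: [0.4433, 0.0821, 0.1318]
tcp_rot: [2.154, 2.286, 0.001]
wrist_force: [-0.1, 0.4, -2.3]
width: 0.571
```

```bash
python3 -c "
from h import *
from workcell import read_camera
for i in range(2): im=read_camera('scene')[0];s=st()"
```

```text
t 17.93 tcp mm [443.62  82.1  132.12] jaw deg 3.41 toolz [ 1.2e-03  1.0e-04 -1.0e+00] F [-0.46  0.91 -2.16] M [-0.008 -0.01   0.055] w 0.576 q [ 0.13 -0.08  2.17 -0.    1.05  0.07]
t 17.98 tcp mm [443.73  82.13 132.27] jaw deg 3.41 toolz [ 1.6e-03  2.0e-04 -1.0e+00] F [-0.41 -0.13 -1.74] M [ 0.025 -0.018 -0.009] w 0.574 q [ 0.13 -0.08  2.17  0.    1.05  0.07]
```

Request:
move_arm --deltas '[[[0,0,0],[-0.003,-0.006,-0.04],1],[[0,0,0],[-0.003,-0.006,-0.09],1],[[0,0,0],[-0.003,-0.006,-0.14],1],[[0,0,0],[-0.003,-0.006,-0.18],1],[[0,0,0],[-0.003,-0.006,-0.18],1]]'

```text
time: 18.6
tool_pos: [0.4422, 0.0814, 0.1129]
tcp_rot: [-2.154, -2.286, 0.001]
wrist_force: [-0.1, 0.0, -1.9]
width: 0.574
```

```bash
python3 -c "
from h import *
from workcell import read_camera
for i in range(2): im=read_camera('scene')[0];s=st()"
```

```text
t 18.65 tcp mm [442.46  81.41 113.18] jaw deg 3.41 toolz [-7.e-04 -1.e-04 -1.e+00] F [-0.52 -0.05 -1.47] M [-0.017 -0.034 -0.037] w 0.578 q [ 0.13 -0.06  2.19  0.    1.01  0.07]
t 18.70 tcp mm [442.69  81.41 113.41] jaw deg 3.41 toolz [-2.e-04 -0.e+00 -1.e+00] F [-0.29  0.37 -1.38] M [-0.039 -0.027 -0.011] w 0.573 q [ 0.13 -0.06  2.19 -0.    1.01  0.07]
```

The ring is over the post with no contact. Lowering on towards the plate (expected TCP about 73 mm).

Request:
move_arm --deltas '[[[0,0,0],[0.003,0,-0.06],1],[[0,0,0],[0.003,0,-0.14],1],[[0,0,0],[0.003,0,-0.22],1],[[0,0,0],[0.003,0,-0.3],1],[[0,0,0],[0.003,0,-0.35],1],[[0,0,0],[0.003,0,-0.37],1],[[0,0,0],[0.003,0,-0.37],1],[[0,0,0],[0.003,0,-0.37],1]]'

```text
time: 19.7
tool_pos: [0.4433, 0.0814, 0.0768]
tcp_rot: [2.154, 2.286, 0.001]
wrist_force: [0.7, -0.1, -1.8]
width: 0.574
```

```bash
python3 -c "
from h import *
from workcell import read_camera
for i in range(2): im=read_camera('scene')[0];s=st()"
```

```text
t 19.75 tcp mm [443.32  81.44  76.82] jaw deg 3.41 toolz [ 7.e-04  1.e-04 -1.e+00] F [ 0.78  0.04 -1.89] M [0.013 0.062 0.006] w 0.574 q [ 0.13 -0.01  2.22 -0.    0.93  0.07]
t 19.80 tcp mm [443.31  81.46  76.82] jaw deg 3.41 toolz [ 7.e-04  1.e-04 -1.e+00] F [-0.    0.3  -1.82] M [ 0.008  0.075 -0.013] w 0.575 q [ 0.13 -0.01  2.22  0.    0.93  0.07]
```

Request:
move_arm --deltas '[[[0,0,0],[0,0,-0.01],1],[[0,0,0],[0,0,-0.02],1],[[0,0,0],[0,0,-0.025],1],[[0,0,0],[0,0,-0.025],1]]'

```text
time: 20.3
tool_pos: [0.4429, 0.0814, 0.0739]
tcp_rot: [-2.154, -2.286, 0.0]
wrist_force: [0.3, 1.5, -2.2]
width: 0.577
```

Request:
move_arm --deltas '[[[0,0,0],[0,0,-0.005],1],[[0,0,0],[0,0,-0.01],1],[[0,0,0],[0,0,-0.01],1]]'

```text
time: 20.68
tool_pos: [0.443, 0.0814, 0.073]
tcp_rot: [2.154, 2.287, 0.0]
wrist_force: [-0.7, -0.0, -2.4]
width: 0.572
```

```bash
python3 -c "
from h import *
from workcell import read_camera
for i in range(3): im=read_camera('scene')[0];s=st()"
```

```text
t 20.73 tcp mm [443.03  81.42  73.03] jaw deg 3.41 toolz [ 1.e-04  0.e+00 -1.e+00] F [ 0.17 -0.12 -0.58] M [ 0.007 -0.037 -0.012] w 0.576 q [ 0.13 -0.    2.22  0.    0.92  0.07]
t 20.77 tcp mm [443.04  81.43  73.05] jaw deg 3.41 toolz [ 1.e-04  0.e+00 -1.e+00] F [ 0.47  0.12 -0.9 ] M [-0.004  0.062  0.024] w 0.572 q [ 0.13 -0.    2.22  0.    0.92  0.07]
t 20.82 tcp mm [443.05  81.43  73.06] jaw deg 3.41 toolz [ 1.e-04 -0.e+00 -1.e+00] F [-0.47 -0.09 -2.19] M [0.025 0.056 0.005] w 0.575 q [ 0.13 -0.    2.22 -0.    0.92  0.07]
```

Request:
move_arm --deltas '[[[0,0,0],[0,0,-0.005],1],[[0,0,0],[0,0,-0.007],1],[[0,0,0],[0,0,-0.007],1]]'

```text
time: 21.2
tool_pos: [0.4431, 0.0814, 0.0728]
tcp_rot: [2.154, 2.287, 0.0]
wrist_force: [-2.4, -0.7, 4.7]
width: 0.574
```

```bash
python3 -c "
from h import *
from workcell import read_camera
for i in range(4): im=read_camera('scene')[0];s=st()"
```

```text
t 21.25 tcp mm [443.1   81.44  72.81] jaw deg 3.41 toolz [ 1.e-04  0.e+00 -1.e+00] F [-2.78 -0.45  4.97] M [-0.048  0.496 -0.025] w 0.571 q [ 0.13 -0.    2.22  0.    0.92  0.07]
t 21.30 tcp mm [443.13  81.43  72.82] jaw deg 3.41 toolz [ 2.e-04  0.e+00 -1.e+00] F [-2.   -0.53  5.02] M [-0.03   0.495 -0.038] w 0.573 q [ 0.13 -0.    2.22 -0.    0.92  0.07]
t 21.35 tcp mm [443.14  81.43  72.82] jaw deg 3.41 toolz [ 2.e-04  0.e+00 -1.e+00] F [-3.07 -0.29  4.96] M [-0.02   0.487 -0.006] w 0.576 q [ 0.13 -0.    2.22 -0.    0.92  0.07]
t 21.40 tcp mm [443.14  81.44  72.83] jaw deg 3.41 toolz [ 2.e-04  0.e+00 -1.e+00] F [-2.49 -0.51  4.62] M [-0.074  0.448  0.012] w 0.577 q [ 0.13 -0.    2.22  0.    0.92  0.07]
```

The ring is on the plate at the predicted height. Letting go and withdrawing clear.

Request:
move_arm --deltas '[[[0,0,0],[0,0,0],-0.2],[[0,0,0],[0,0,0],-0.3],[[0,0,0],[0,0,0],-0.5],[[0,0,0],[0,0,0],-0.6],[[0,0,0],[0,0,0],-0.6],[[0,0,0],[0,0,0],-0.6]]'

```text
time: 22.15
tool_pos: [0.443, 0.0814, 0.0722]
tcp_rot: [-2.154, -2.287, 0.0]
wrist_force: [0.6, 0.1, -0.3]
width: 0.797
```

Request:
move_arm --deltas '[[[0,0,0],[0,0,0.15],-0.6],[[0,0,0],[0,0,0.4],-0.6],[[0,0,0],[0,0,0.8],-0.6],[[0,0,0],[0,0,1],-0.6],[[0,0,0],[0,0,1],-0.6]]'

```text
time: 22.78
tool_pos: [0.445, 0.0817, 0.1753]
tcp_rot: [2.152, 2.284, 0.007]
wrist_force: [0.1, -0.7, 0.2]
width: 0.798
```

Request:
move_arm --deltas '[[[0,0,0],[0,-0.4,0.1],-0.6],[[0,0,0],[0,-0.95,0.2],-0.6]]'

```text
time: 23.02
tool_pos: [0.4422, -0.0137, 0.1915]
tcp_rot: [-2.15, -2.289, 0.001]
wrist_force: [0.2, 0.2, -0.6]
width: 0.801
```

Request:
move_arm --deltas '[[[0,0,0],[0,-0.48,0],-0.6],[[0,0,0],[0,-0.95,0],-0.6]]'

```text
time: 23.28
tool_pos: [0.4422, -0.1099, 0.1915]
tcp_rot: [-2.154, -2.286, 0.001]
wrist_force: [0.7, -0.2, -0.1]
width: 0.798
```

Request:
move_arm --deltas '[[[0,0,0],[0,-0.48,0],-0.6],[[0,0,0],[0,-0.9,0],-0.6],[[0,0,0],[0,-0.95,0],-0.6],[[0,0,0],[0,-0.95,0],-0.6],[[0,0,0],[0,-0.95,0],-0.6]]'

```text
time: 23.9
tool_pos: [0.4427, -0.2024, 0.1917]
tcp_rot: [-2.152, -2.287, -0.0]
wrist_force: [0.1, 0.1, -0.0]
width: 0.799
```

Run:
```python
from h import *
from workcell import read_camera
np.set_printoptions(precision=4,suppress=True)
for n in('top','scene'):
    im,d=read_camera(n);cv2.imwrite(f'pics/{n}6.png',im[:,:,::-1]);np.save(f'{n}6.npy',d)
st();im=cv2.imread('pics/top6.png');s=cv2.imread('pics/scene6.png')
a=np.radians(3.4);R=np.array([[np.cos(a),-np.sin(a)],[np.sin(a),np.cos(a)]])
D=dots(im,[(253.8,314.9),(294.3,308.7),(269,275.6)],r=5,th=130);print("top",frame(cast('top',D,.0674),TM))
for n,t in(('top',[.4443,.0825]),('scene',[.443,.0822])):
    d=np.load(n+'6.npy');c=camera_info(n)
    def Z(m,z):
        p=proj(n,[*(R@m+t),z])[0].round().astype(int);dd=np.median(d[p[1]-1:p[1]+2,p[0]-1:p[0]+2]);return (c['R'].T@(np.linalg.solve(c['K'],[*p,1])*dd-c['t']))[2]
    print(n,"plate z",[Z(m,.0674).round(4) for m in((-.03,.052),(-.03,-.052),(.045,.012),(.045,-.012))],"ring top z",[Z(m,.1094).round(4) for m in((.022,0),(-.022,0),(0,.022),(0,-.022))])
x=cv2.resize(im[240:340,230:330],(400,400));y=cv2.resize(s[180:300,190:310],(400,400))
cv2.imwrite('pics/c9.png',np.hstack([x,y]))
# bystanders: image change against start
for n in('top','scene'):
    q=cv2.absdiff(cv2.imread(f'pics/{n}0.png'),cv2.imread(f'pics/{n}6.png')).max(2)
    for nm,X in(("drum",None),("block",None),("cal",None)):
        pass
    P={'top':dict(drum=(148,320),block=(315,203),cal=(395,195),red1=(417,290),red2=(471,240),brown=(426,245)),'scene':dict(drum=(191,231),block=(357,253),cal=(420,287),red1=(355,331),red2=(452,346),brown=(404,318))}[n]
    print(n,{k:round(float(q[v-12:v+13,u-12:u+13].mean()),1) for k,(u,v) in P.items()})
```

```text
t 24.00 tcp mm [ 442.95 -202.42  192.09] jaw deg 3.50 toolz [-0.0003  0.0004 -1.    ] F [-0.16 -0.46  1.08] M [-0.024 -0.056 -0.002] w 0.799 q [-0.48 -0.07  2.04  0.    1.17 -0.54]
dot [253.85 314.94] area 20.333333333333332
dot [294.16 308.64] area 18.583333333333332
dot [269.04 275.63] area 18.555555555555554
top (np.float64(3.3285985861753327), array([0.4446, 0.0825]), array([[-0.0704, -0.1562],
       [ 0.0035,  0.2048],
       [ 0.0669, -0.0486]]))
top plate z [np.float64(0.0656), np.float64(0.066), np.float64(0.0663), np.float64(0.0688)] ring top z [np.float64(0.1069), np.float64(0.1085), np.float64(0.1084), np.float64(0.1066)]
scene plate z [np.float64(0.069), np.float64(0.0682), np.float64(0.0689), np.float64(0.0681)] ring top z [np.float64(0.1095), np.float64(0.1097), np.float64(0.1096), np.float64(0.1098)]
top {'drum': 3.7, 'block': 3.7, 'cal': 3.9, 'red1': 87.1, 'red2': 89.3, 'brown': 85.3}
scene {'drum': 9.9, 'block': 10.9, 'cal': 10.1, 'red1': 13.8, 'red2': 13.4, 'brown': 9.0}
```

View pics/c9.png

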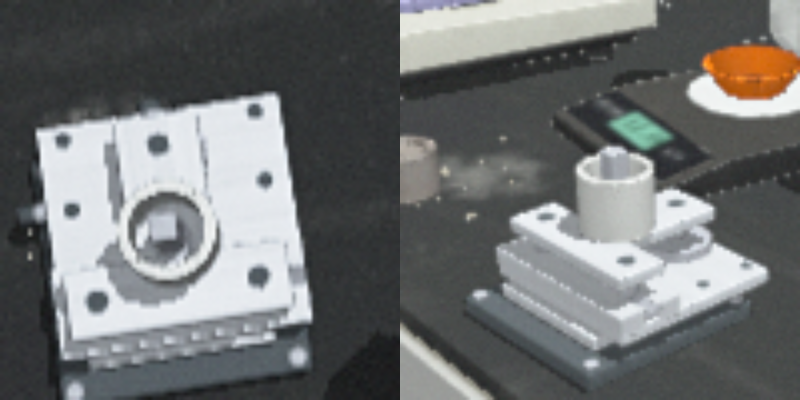

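Crop 9: the ring stands round the post (left panel (165,230), right panel (617,195)), flat on the plate. The T has not moved, and the gripper is well clear.

```bash
python3 -c "
from workcell import order
print(order.finish_job())"
```

```text
the job is handed in; nothing more can be done
None
```

The stage top is seated in the cone, groove and flat of the off-centre carriage, and the grey steel ring rests on the plate round its post. I handed the job in at about 24 s.

- **Seating:** The last contact pushed towards +x and +y, so I shifted the top about 0.5 mm that way. It then stopped at the predicted height (TCP 80.8 mm) with almost no sideways force before I let go.
- **Position after the ring:** The top camera puts it at (0.4446, 0.0825) m, yaw 3.3°. That is the same as before the ring went on and within 0.2 mm of the seat position measured from the cone.
- **Level:** Plate heights were 68.1–69.0 mm in the scene camera. The top camera read 65.6–68.8 mm, with one point near the ring edge reading high. Nominal is 67.4 mm, and both cameras show small height offsets elsewhere.
- **Ring:** Its top measured 109.5–109.8 mm in the scene camera against 109.4 mm nominal, so it lies flat on the plate. The top camera read 1–3 mm lower.
- **Bystanders:** The drum, mortar block and calibration weight look unchanged in both cameras. At the last check the arm hid the red and brown rings from the top camera, so they are confirmed only from the scene camera, where they look unchanged.
- **Disagreements:** The two cameras differed by about 1.2 mm in x. The flat seat's apparent centre was about 1 mm off the cone's, so I relied on the cone and groove.

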